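# Lock the stock chest on the packing table

### The arm

A 7-joint arm with a two-finger parallel gripper is mounted at the origin on the work surface. World frame = base frame: x ahead of the robot, y to its left, z up, the work surface at z = 0. Lengths are in m, angles in rad, forces in N, time in s.
With the tool pointing down it reaches from about 0.4 to 0.85 m from the base axis. Payload 10.4 kg.
Tool frame: the origin (TCP) lies at the very end of the fingers, on their centre line; the grasp point (between the pads) lies 19 mm behind it (r.pinch_z is the distance from the TCP to the grasp point, in m); z points along the fingers, y is the line along which they close (so a half turn about z gives the same grasp; the last joint's range is limited). The gripper opens to 87 mm and grips with 3 to 60 N. Pads are 19 mm wide; open, the fingers measure 117 mm over their backs; the gripper's body (75 mm by 190 mm) begins 51 mm behind the grasp point.
Start: joints at [-1.21, 0.332, -0.065, 1.46, 0.022, 1.35, -0.088], TCP at [0.234, 0.58, 0.223] pointing down, gripper open.
Joint ranges: [-2.6, 2.6], [-0.5, 2.12], [-1.47, 1.34], [0.16, 2.42], [-1.27, 4.41], [0.06, 2.06], [-2.6, 2.6]. Speed limits (rad/s): [2.22, 2.22, 2.79, 2.79, 3.14, 3.14, 3.14].

### API

Orientations are given as a unit quaternion [x, y, z, w].
In Python, from bench import sensors, vision, r gives the robot as it stands.
- The arm moves only by the shell command python3 -m crank 'ROWS' [OPENING] [FORCE]. ROWS is JSON, a list of rows, each a list of 2 entries, a list of its own where there are three numbers: the shift along the tool's x, y, z normalised to -1 to 1, where 1 is 3 cm, then the turn about the tool's z normalised to -1 to 1, where 1 is 8 degrees. A call has 1 to 12 rows; each row shifts and turns the commanded pose from where the row before left it, along the tool's axes as they then stand; what a row does not reach is not made up. A row lasts 1/8 s, in which the tool goes at most 62.5 mm and 10.7 degrees, less where a joint would pass 70% of its speed; a pose out of reach is approached as far as the arm can. A call with a number of a shift or a turn outside -1 to 1 is refused whole. A call with a gripper value outside its range is refused whole. OPENING is the opening, from 0 (shut) to 1 (fully open), set as the call begins (- or left out, the last holds). The fingers move at their own pace and stop on an object; FORCE is the grip in N (left out, the last holds). Time passes only in rows, so rows that do not move let the fingers close. It gives the time, the measured TCP pose, the force, the opening and the grip force at its end, in the units of the state.
- sensors.read_state(): the state, without advancing time (a new reading comes with each control period).
- vision.camera(name): name is "side" or "top" or "wrist"; returns the picture (420x560x3 uint8, red, green, blue); there is no depth.
- vision.camera_model(name): a dict with "vertical_fov" (degrees; the focal length in pixels is half the picture's height over the tangent of half this angle, whatever the lens; pixels are square), "cx", "cy" (the principal point, pixels), "camera_from_world" (4x4, takes a point from world to camera coordinates); the wrist camera has in their place "hand_eye" (4x4, takes a point from camera to tool coordinates, whose origin is the TCP and whose axes are the flange's). Camera axes: x right, y down, z forward; pixel columns grow to the right and rows downward; lengths in m; the calibration is good to about 2 mm. A picture is of the moment at which its call begins: read the wrist's pose just before it. camera_model takes no time and is no camera call.
- r.close_job(): hands the job in; it is judged then, once.
The state is a dict: "time": time; "joint_positions": joint angles; "joint_vel": joint speeds; "joint_torque": joint torques, N m; "ee_pos": TCP position; "eef_rot": TCP orientation; "ft_force": force on the tool from outside, world axes, zero at the start; "torque": the same for the moment, N m; "width": finger opening in m; "grip_force": force on a finger pad.
Only numpy, scipy, OpenCV 4.12 (cv2) and the standard library are available. Lean on these libraries where they do the work, as an engineer would, in place of code of your own. Each camera call takes 0.05 s, during which the arm holds its last target. There are 200 camera calls.

### The job

Lock up the grey steel stock chest: fold its hasp flap all the way down over the lock, swing the raised shackle round until its free leg stands over the flap's slot, and press the shackle down until the hidden pawl clicks, so that it stays down when you let go. Press gently: feel for the click and do not force the lock once it is home, and leave the things lying about where they are.

Things in the scene. Friction and masses are not known exactly. Their poses are not given: they have to be found in the camera images.
- lock: Brass lock block, 36 deep (x) x 76 wide (y) x 72 mm tall, fixed to the front of the chest. Origin: centre of its top face, level with the chest's lid, 120 mm above the table. Its -x axis points out of the chest's front, +x back over the lid (which begins 18 mm behind), z up. The shackle's heel stands in it at (0, -18) mm, the toe hole is at (0, +18) mm. More than 18 N of contact force on it breaks it.
- chest: Grey steel chest, fixed, 200 deep (x) x 300 wide (y) x 120 mm tall; origin at the centre of its underside, axes as the lock's, whose origin is 118 mm in front of it (-x) and 120 mm up.
- toe_hole (a point): Centre of the mouth of the toe hole, in the top face of the lock; hole 12 x 12 mm, 40 mm deep.
- hasp (a joint): Angle of the hasp flap (rad): 0 = flat on top of the lock, 1.57 upright, limit 1.95; starts between 1.1 and 1.7. The flap is a 4 mm steel plate, 34 mm wide (y), 54 mm from hinge to free edge, with a 16 x 16 mm slot centred 36 mm from the hinge. It stays where it is left; about 1 N at the free edge moves it.
- hasp_hinge (a point): Middle of the flap's hinge axis, which runs along the lock's y: 36 mm behind (+x) and 18 mm to +y of the lock's origin, 2.5 mm above the lid. The lid behind it is clear for 70 mm.
- hasp_edge (a point): Middle of the flap's free edge, 54 mm from the hinge axis.
- shackle_turn (a joint): Angle of the shackle about its upright heel axis (rad): 0 = its free leg (toe) exactly over the toe hole; grows as the toe swings out of the chest's front, towards the robot (counter-clockwise from above). Starts between 0.9 and 1.4, stays where it is left, about 0.02 N m turns it. No stop at 0: it turns on past it to -1.2.
- shackle_drop (a joint): How far the shackle is pressed down (m); 0 = raised, as at the start. A spring lifts it (1 to 4 N). The pawl raises the resistance to a peak of 7 to 12 N, then clicks and it drops; the click comes 18 to 38 mm down, differing from lock to lock, not to be seen beforehand; a rigid stop follows 1.5 mm deeper. Let go before the click and it springs back to 0; after, it stays.
- crown (a point): Centre of the bar at the middle of the shackle's bow, its highest part, 18 mm from the heel axis. The shackle is a U of round 8 mm steel bar, legs 36 mm apart (centres), bow a half circle of 18 mm radius (bar's centre). Raised, this point is 61 mm above the lock's top face (the bar tops out at 65 mm).
- toe_tip (a point): Lowest point of the shackle's free leg (toe), 36 mm from the heel axis, 54 mm below the crown point; raised, it is 7 mm above the lock's top face, 2.5 mm above the folded flap. Its tapered end (3 mm at the tip, full 8 mm bar 10 mm up) slides into slot and hole by itself when less than about 3 mm off.
- gift_lid: Bystander: black gift box, 70 x 110 x 32 mm, lying on the chest's lid; origin at the centre of its underside. Leave alone.
- spool: Bystander: ribbon spool standing on the chest's lid, 54 mm across, 30 mm high; origin at the centre of its underside. Leave alone.
- key: Bystander: flat steel key lying on the chest's lid to the right of the hasp, 60 mm long, 4 mm thick; origin at its round head. Leave alone.
- gift_high: Bystander: upper of two stacked black gift boxes, 100 x 160 x 35 mm each, left of the chest. Leave alone.
- sanitiser: Bystander: white pump bottle, 66 mm across, 170 mm tall, left of the chest; origin at the centre of its underside. Leave alone.
- tape: Bystander: lime-green tape dispenser, 150 x 35 x 88 mm, right of the chest. Leave alone.
- tray: Bystander: clear tray, 130 x 180 x 35 mm, right of the chest. Leave alone.

How it is judged:
By the outcome, as a careful person would: the job done as asked, in the order asked, and still so for the second after the job is handed in, with the robot touching nothing.
It also fails if it takes over 59 s, if anything falls off the work surface, if the arm or the gripper's body presses on something with over 40 N, if the wrist force passes 120 N, or if a joint passes its speed limit or range.

## Working session

There is one attempt and no reset: what is moved stays moved. The work goes in short steps, Python scripts to look and compute and a shell command to move; the robot and the scene stay as the last step left them, time stands still between calls to the robot, and variables do not carry over. Pictures are saved under pics/ and viewed, at most 10 in all, crops included, and the job is handed in when it is done.

```bash
mkdir -p pics; ls; python3 - <<'E'
from bench import sensors, vision, r
import cv2, numpy as np
np.set_printoptions(precision=4,suppress=True)
s=sensors.read_state(); print(s)
for n in("side","top","wrist"):
    m=vision.camera_model(n); print(n,m)
    cv2.imwrite(f"pics/{n}0.png",vision.camera(n)[:,:,::-1])
a=cv2.imread("pics/side0.png");b=cv2.imread("pics/top0.png")
E
```

```text
pics
{'time': 0.0, 'joint_positions': array([-1.2096,  0.3329, -0.0647,  1.461 ,  0.0216,  1.3499, -0.0885]), 'joint_vel': array([0.0009, 0.0003, 0.0017, 0.0018, 0.0005, 0.0013, 0.0005]), 'joint_torque': array([  0.0007, -62.3255,   0.0251, -38.9902,  -0.0614,   0.0396,
         0.0001]), 'ee_pos': array([0.2339, 0.5792, 0.2217]), 'eef_rot': array([ 0.1907,  0.9816, -0.0007, -0.0001]), 'ft_force': array([ 0.0935, -0.3369, -0.8638]), 'torque': array([-0.023 ,  0.0658, -0.0038]), 'grip_force': 0.0, 'width': 0.08717429633416131}
side {'vertical_fov': 49.979630142139996, 'cx': 280.7541551744411, 'cy': 209.36764529763096, 'camera_from_world': array([[ 0.9587, -0.2843,  0.0044, -0.5354],
       [-0.2084, -0.7131, -0.6694,  0.2126],
       [ 0.1934,  0.6409, -0.7429,  1.3609],
       [ 0.    ,  0.    ,  0.    ,  1.    ]])}
top {'vertical_fov': 43.937120319646475, 'cx': 278.08137747912133, 'cy': 208.81377280892494, 'camera_from_world': array([[-0.0252, -0.9997,  0.0009, -0.006 ],
       [-0.9954,  0.025 , -0.0923,  0.5728],
       [ 0.0923, -0.0032, -0.9957,  1.3787],
       [ 0.    ,  0.    ,  0.    ,  1.    ]])}
wrist {'vertical_fov': 65.21712476825246, 'cx': 281.9090539891422, 'cy': 206.82522358349692, 'hand_eye': array([[ 0.0007, -0.9637, -0.2669,  0.0731],
       [ 1.    ,  0.0003,  0.0014, -0.    ],
       [-0.0012, -0.2669,  0.9637, -0.1627],
       [ 0.    ,  0.    ,  0.    ,  1.    ]])}
```

View pics/side0.png

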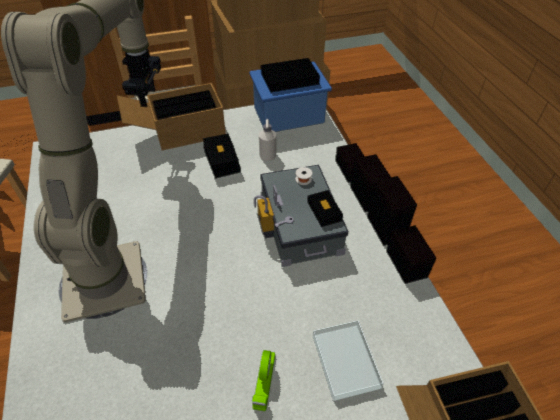

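View pics/top0.png

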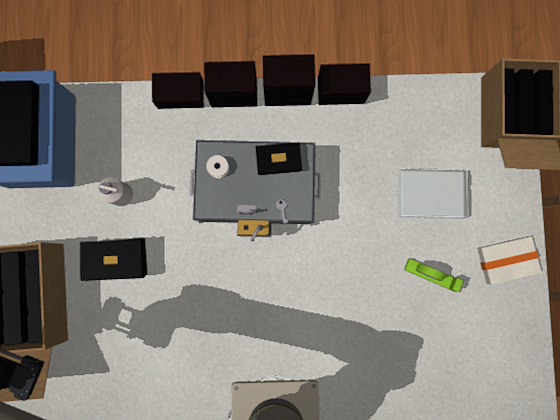

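The side view shows the chest around (300,210), with the brass lock at (265,214). In the top view the lid spans (196,141) to (314,221) and the lock is at (253,229). Next is a zoomed crop of each.

```bash
python3 - <<'E'
import cv2, numpy as np
b=cv2.imread("pics/top0.png")[133:245,185:330]; a=cv2.imread("pics/side0.png")[180:245,245:305]
b=cv2.resize(b,None,fx=5,fy=5,interpolation=cv2.INTER_CUBIC)
cv2.imwrite("pics/c_top.png",b)
E
```

```text
(no output)
```

View pics/c_top.png

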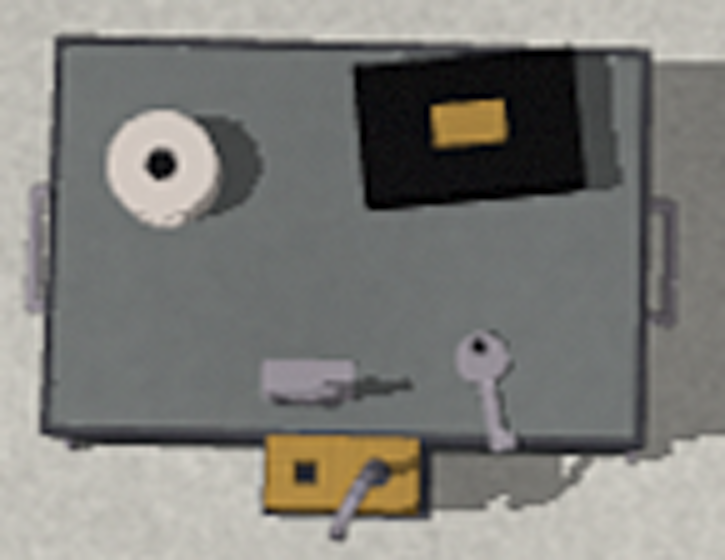

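The crop shows the lid corners at about (58,38), (650,50), (642,443) and (43,432). The toe hole is at (305,472) and the lock's top face spans 264-422 by 435-512. The shackle points toward the robot, the flap is about upright, and the key lies on the right.

```bash
cat > h.py <<'E'
from bench import sensors, vision, r
import cv2, numpy as np
from scipy.spatial.transform import Rotation as R
np.set_printoptions(precision=4,suppress=True)
def cam(n,s=None):
    m=vision.camera_model(n)
    f=210/np.tan(np.radians(m["vertical_fov"]/2))
    if n=="wrist":
        s=s or sensors.read_state()
        T=np.eye(4);T[:3,:3]=R.from_quat(s["eef_rot"]).as_matrix();T[:3,3]=s["ee_pos"]
        W=T@np.array(m["hand_eye"])
    else: W=np.linalg.inv(m["camera_from_world"])
    return f,m["cx"],m["cy"],W
def hit(c,uv,z):
    f,cx,cy,W=c; d=W[:3,:3]@[(uv[0]-cx)/f,(uv[1]-cy)/f,1]; o=W[:3,3]
    return o+d*(z-o[2])/d[2]
def proj(c,p):
    f,cx,cy,W=c; q=np.linalg.inv(W)@np.append(p,1); return np.array([cx+f*q[0]/q[2],cy+f*q[1]/q[2]])
E
python3 - <<'E'
from h import *
c=cam("top")
for n,u in dict(lidTL=(58,38),lidTR=(650,50),lidBR=(642,443),lidBL=(43,432),hole=(305,472),lk1=(264,435),lk2=(422,437),lk3=(420,513),lk4=(263,513),hinge=(308,0)).items():
    print(n,hit(c,(185+u[0]/5-.4,133+u[1]/5-.4),.12))
E
```

```text
lidTL [0.7447 0.1842 0.12  ]
lidTR [ 0.731  -0.1174  0.12  ]
lidBR [ 0.5304 -0.107   0.12  ]
lidBL [0.5435 0.1939 0.12  ]
hole [0.5201 0.0626 0.12  ]
lk1 [0.5392 0.0829 0.12  ]
lk2 [0.5362 0.0035 0.12  ]
lk3 [0.498  0.0054 0.12  ]
lk4 [0.5    0.0841 0.12  ]
hinge [0.7613 0.0564 0.12  ]
```

```bash
python3 -m crank '[[[0,0,0],-0.8],[[0,0,0],-0.8],[[0,0,0],-0.82],[[-0.5,-1,0],0],[[-0.5,-1,0],0],[[-0.5,-1,0],0],[[-0.5,-1,0],0],[[-0.5,-1,0],0],[[-0.5,-1,0],0],[[-0.5,-1,0],0],[[-0.5,-1,0],0],[[-0.5,-1,0],0]]' 0 5; python3 -m crank '[[[-0.9,-0.9,0],0],[[-0.9,-0.9,0],0],[[-0.9,-0.9,0],0],[[-0.9,-0.9,0],0],[[-0.9,-0.9,0],0],[[-0.9,-0.9,0],0],[[-0.9,-0.9,0],0],[[-0.5,-0.9,0],0],[[0,0,0],0],[[0,0,0],0]]'; python3 - <<'E'
from h import *
s=sensors.read_state(); print(s["ee_pos"],s["eef_rot"],s["time"],s["joint_positions"])
im=vision.camera("wrist")[:,:,::-1].copy(); cv2.imwrite("pics/w1.png",im)
E
```

```text
time: 1.65
ee_pos: [0.3568, 0.3025, 0.2224]
eef_rot: [0.023, 1.0, -0.0, -0.0]
ft_force: [0.8, 0.7, 0.1]
width: 0.0006
grip_force: 0.0
time: 2.9
ee_pos: [0.55, 0.0792, 0.2223]
eef_rot: [0.023, 1.0, 0.0, -0.0]
ft_force: [0.3, -0.4, -0.0]
width: 0.0005
grip_force: 0.0
[0.55   0.0792 0.2223] [ 0.0227  0.9997  0.0002 -0.0003] 2.9 [-0.5415  0.1781  0.3597  1.6665 -0.0651  1.3092  1.3552]
```

View pics/w1.png

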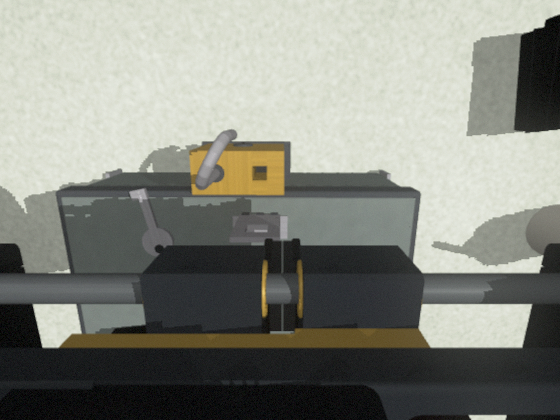

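The wrist view is turned half round, with picture right at +y and picture down at +x. The toe hole is at (260,173), the shackle runs from (203,182) to (233,133), and the flap is at (231-287, 215-241). I'll fit the joint angles by reprojection.

```bash
cat >> h.py <<'E'
yaw=-0.045; O=np.array([.5195,.0437,.12])
def L2W(p): return O+R.from_euler('z',yaw).apply(p)
E
python3 - <<'E'
from h import *
c=cam("wrist"); print("hole",hit(c,(260,173),.12), "pred",proj(c,L2W([0,.018,0])),L2W([0,.018,0]))
for n,u in dict(a=(191,194),b=(285,194),c=(290,142),d=(203,142)).items(): print(n,hit(c,u,.12))
for th in (1.1,1.3,1.5,1.7): print(th,[proj(c,L2W([.036-.054*np.cos(th),y,.0025+.054*np.sin(th)])).round() for y in(.001,.035)],[proj(c,L2W([.036,y,.0025])).round() for y in(.001,.035)])
for ph in (.9,1.1,1.3): print(ph,[proj(c,L2W([-q*np.sin(ph),-.018+q*np.cos(ph),z])).round() for q,z in((0,0),(0,.043),(.018,.061),(.036,.043),(.036,.007))])
im=cv2.imread("pics/w1.png")[120:255,180:310]; cv2.imwrite("pics/w1c.png",cv2.resize(im,None,fx=4.4,fy=4.4,interpolation=cv2.INTER_CUBIC))
E
```

```text
hole [0.5209 0.0635 0.12  ] pred [257.7448 172.3852] [0.5203 0.0617 0.12  ]
a [0.5359 0.0053 0.12  ]
b [0.5393 0.0831 0.12  ]
c [0.4971 0.0888 0.12  ]
d [0.4941 0.0198 0.12  ]
1.1 [array([228., 202.]), array([278., 202.])] [array([238., 216.]), array([279., 216.])]
1.3 [array([227., 218.]), array([278., 218.])] [array([238., 216.]), array([279., 216.])]
1.5 [array([228., 234.]), array([278., 234.])] [array([238., 216.]), array([279., 216.])]
1.7 [array([228., 248.]), array([278., 248.])] [array([238., 216.]), array([279., 216.])]
0.9 [array([214., 172.]), array([201., 183.]), array([211., 166.]), array([232., 141.]), array([239., 138.])]
1.1 [array([214., 172.]), array([201., 183.]), array([206., 163.]), array([223., 135.]), array([231., 132.])]
1.3 [array([214., 172.]), array([201., 183.]), array([200., 161.]), array([212., 131.]), array([222., 129.])]
```

View pics/w1c.png

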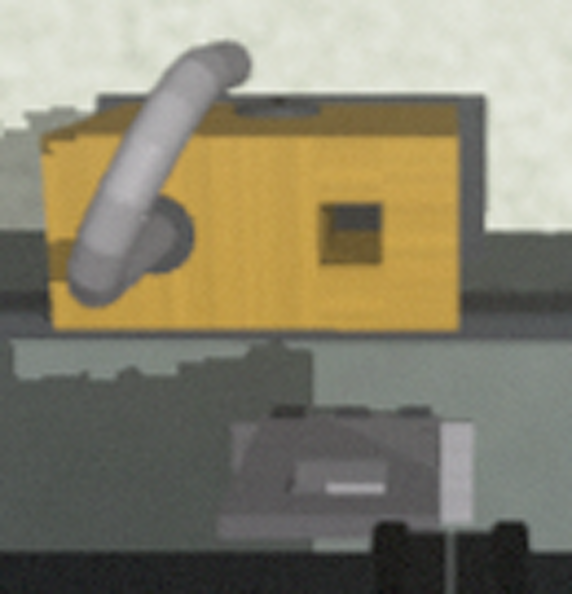

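The flap is nearly upright (θ≈1.5) and the shackle turn is about 1.05. I'll bring the closed fingers down behind the flap.

```bash
python3 -m crank '[[[-0.7,-0.16,0],0],[[-0.67,-0.15,0],0],[[0,0,0.8],0],[[0,0,0.8],0],[[0,0,0.8],0],[[0,0,0],0],[[0,0,0],0]]'; python3 -m crank '[[[0.4,0,0],0],[[0.4,0,0],0],[[0.43,0,0],0],[[0.43,0,0],0],[[0.2,0,0.13],0],[[0.2,0,0.13],0],[[0.07,0,0.17],0],[[0.07,0,0.17],0],[[0.03,0,0.1],0],[[0.03,0,0.1],0],[[0,0,0],0],[[0,0,0],0]]'
```

```text
time: 3.82
ee_pos: [0.5913, 0.0681, 0.1516]
eef_rot: [0.023, 1.0, 0.0, 0.001]
ft_force: [-0.0, -0.1, -0.1]
width: 0.0004
grip_force: 0.0
time: 5.32
ee_pos: [0.5233, 0.0704, 0.1266]
eef_rot: [0.023, 1.0, 0.0, -0.0]
ft_force: [-1.4, 0.5, 0.8]
width: 0.0003
grip_force: 0.0
```

```bash
python3 -m crank '[[[0,0,0.04],0],[[0,0,0.03],0],[[0,0,0],0]]'; python3 -m crank '[[[0,0,0.03],0],[[0,0,0],0]]'
```

```text
time: 5.7
ee_pos: [0.5234, 0.0704, 0.1249]
eef_rot: [0.023, 1.0, 0.0, 0.0]
ft_force: [-1.1, -0.4, 5.2]
width: 0.0005
grip_force: 2.5
time: 5.95
ee_pos: [0.5235, 0.0705, 0.1247]
eef_rot: [0.023, 1.0, 0.0, 0.0]
ft_force: [-4.6, -1.4, 13.3]
width: 0.0003
grip_force: 6.2
```

```bash
python3 -m crank '[[[0,0,-0.1],0],[[0,0,-0.8],0],[[0,0,-1],0],[[0,0,-0.9],0],[[0,0,-0.9],0],[[-0.5,0,0],0],[[-0.5,0,0],0],[[0,0,0],0]]'; python3 - <<'E'
from h import *
s=sensors.read_state(); print(s["ee_pos"],s["eef_rot"])
im=vision.camera("wrist")[:,:,::-1].copy(); cv2.imwrite("pics/w2.png",im)
c=cam("wrist",s); O[:]=[.5198,.0448,.12]
print("hole",proj(c,L2W([0,.018,.0045])),"flap",[proj(c,L2W([.036-.054,y,.0045])).round() for y in(.001,.035)])
for ph in (.9,1.,1.1,1.2): print(ph,[proj(c,L2W([-q*np.sin(ph),-.018+q*np.cos(ph),z])).round() for q,z in((0,0),(0,.043),(.018,.061),(.036,.043),(.036,.007))])
cv2.imwrite("pics/w2c.png",cv2.resize(im[120:280,170:320],None,fx=3.7,fy=3.7,interpolation=cv2.INTER_CUBIC))
E
```

```text
time: 6.95
ee_pos: [0.5537, 0.0687, 0.233]
eef_rot: [0.023, 1.0, -0.001, -0.001]
ft_force: [-0.6, 0.1, -0.2]
width: 0.0004
grip_force: 0.0
[0.5537 0.0687 0.233 ] [ 0.0233  0.9997 -0.0007 -0.001 ]
hole [272.6735 166.5212] flap [array([252., 145.]), array([293., 144.])]
0.9 [array([230., 166.]), array([221., 174.]), array([232., 158.]), array([251., 134.]), array([255., 132.])]
1.0 [array([230., 166.]), array([221., 174.]), array([230., 156.]), array([247., 131.]), array([252., 129.])]
1.1 [array([230., 166.]), array([221., 174.]), array([227., 155.]), array([242., 128.]), array([248., 127.])]
1.2 [array([230., 166.]), array([221., 174.]), array([225., 154.]), array([237., 126.]), array([243., 125.])]
```

View pics/w2c.png

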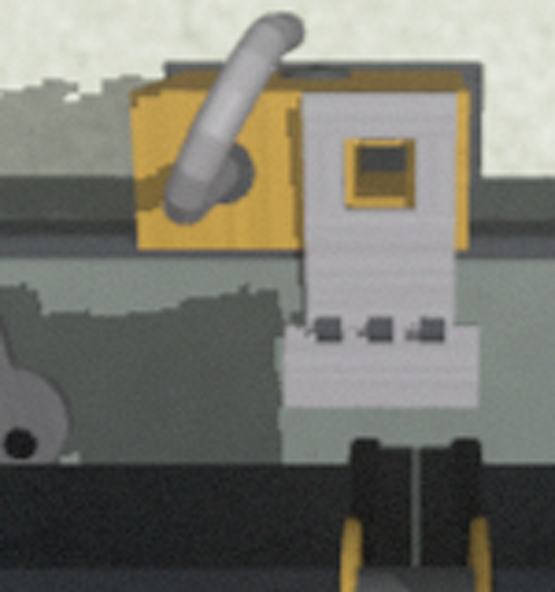

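The flap lies flat, with its slot at (273,167) exactly where predicted, and the shackle turn is about 1.05. Now I'll go above the crown with the pads straddling the bow.

```bash
python3 -m crank '[[[0.8,-0.57,0],0],[[0.82,-0.57,0],0],[[0,0,0],0.93],[[0,0,0],0.93],[[0,0,0],0.93],[[0,0,0],0.93],[[0,0,0],0],[[0,0,0],0]]' 0.45 5; python3 -m crank '[[[0,0,0.8],0],[[0,0,0.8],0],[[0,0,0.73],0],[[0,0,0],0],[[0,0,0],0]]'
```

```text
time: 8.0
ee_pos: [0.5029, 0.0371, 0.2343]
eef_rot: [0.278, 0.961, -0.0, -0.0]
ft_force: [0.6, -0.1, 0.0]
width: 0.0392
grip_force: 0.0
time: 8.62
ee_pos: [0.5035, 0.0372, 0.1655]
eef_rot: [0.278, 0.96, 0.0, 0.0]
ft_force: [0.5, 0.1, 0.4]
width: 0.039
grip_force: 0.0
```

```bash
python3 -m crank '[[[0,0,0],0],[[0,0,0],0],[[0,0,0],0],[[0,0,0],0],[[0,0,0],0],[[0,0,0],0]]' 0 5
```

```text
time: 9.38
ee_pos: [0.503, 0.037, 0.1646]
eef_rot: [0.279, 0.96, -0.0, -0.0]
ft_force: [-1.5, -1.1, 0.7]
width: 0.0074
grip_force: 5.0
```

```bash
python3 -m crank '[[[-0.005,0.079,0],0.94],[[-0.005,0.079,0],0.94],[[-0.005,0.079,0],0.94],[[-0.005,0.079,0],0.94],[[0,0,0],0]]'; python3 -m crank '[[[-0.005,0.079,0],0.94],[[-0.005,0.079,0],0.94],[[-0.005,0.079,0],0.94],[[-0.005,0.079,0],0.94],[[0,0,0],0],[[0,0,0],0]]'
```

```text
time: 10.0
ee_pos: [0.5102, 0.0436, 0.1647]
eef_rot: [0.518, 0.855, 0.0, 0.0]
ft_force: [-0.8, -1.1, 1.0]
width: 0.0079
grip_force: 5.0
time: 10.75
ee_pos: [0.5194, 0.0456, 0.1647]
eef_rot: [0.721, 0.693, 0.0, 0.0]
ft_force: [2.4, -0.2, 0.0]
width: 0.0078
grip_force: 5.0
```

```bash
python3 -m crank '[[[0,0,0],0],[[0,0,0],0],[[0,0,0],0],[[0,0,-0.6],0],[[0,0,-0.9],0],[[0,0,-0.9],0],[[0,0,0],0],[[0,0,0],0]]' 0.45 5;  python3 - <<'E'
from h import *
s=sensors.read_state(); print(s["ee_pos"],s["eef_rot"])
im=vision.camera("wrist")[:,:,::-1].copy(); cv2.imwrite("pics/w3.png",im)
c=cam("wrist",s); O[:]=[.5198,.0448,.12]
print("slot",proj(c,L2W([0,.018,.0045])))
for ph in (-.1,0,.1): print(ph,[proj(c,L2W([-q*np.sin(ph),-.018+q*np.cos(ph),z])).round(1) for q,z in((0,0),(0,.043),(.018,.061),(.036,.043),(.036,.007))])
E
```

```text
time: 11.75
ee_pos: [0.5188, 0.0456, 0.236]
eef_rot: [0.723, 0.691, -0.0, -0.0]
ft_force: [0.3, 0.2, 0.0]
width: 0.0389
grip_force: 0.0
[0.5188 0.0456 0.236 ] [ 0.7226  0.6913 -0.0003 -0.0003]
slot [283.2124 184.2934]
-0.1 [array([283.1, 222.9]), array([283.2, 240.5]), array([285.9, 225.9]), array([288.2, 195. ]), array([287.5, 185.1])]
0 [array([283.1, 222.9]), array([283.2, 240.5]), array([283.4, 225.8]), array([283.3, 194.8]), array([283.2, 184.9])]
0.1 [array([283.1, 222.9]), array([283.2, 240.5]), array([280.8, 225.9]), array([278.5, 195. ]), array([279. , 185.1])]
```

View pics/w3.png

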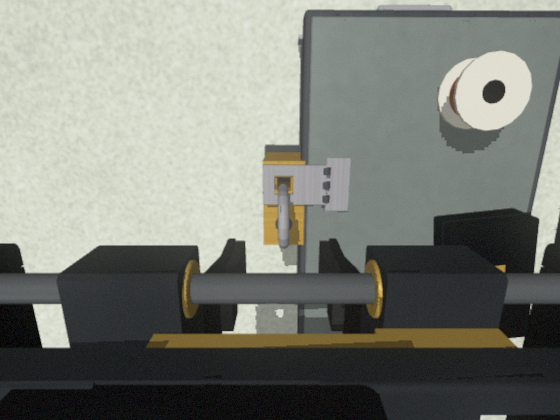

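The toe stands over the slot: the bow runs from (284,240) to (283,185) and the slot is at (284,183). I'll close the fingers and press on the crown, shifted 5 mm so that one finger tip carries the load.

```bash
cat > ok.py <<'E'
from bench import sensors
import sys
s=sensors.read_state(); f=s["ft_force"]; z=s["ee_pos"][2]
p=float(open("/tmp/fp").read()) if len(sys.argv)<2 else 0
print("z %.2fmm F"%(z*1e3),f.round(1)); open("/tmp/fp","w").write(str(f[2]))
sys.exit(1 if f[2]>12.5 or f[2]<p-2 else 0)
E
python3 -m crank '[[[0,0.17,0],0],[[0,0,0],0],[[0,0,0],0],[[0,0,0.5],0],[[0,0,0.5],0],[[0,0,0.5],0],[[0,0,0],0],[[0,0,0],0]]' 0 20; python3 ok.py 1; python3 -m crank '[[[0,0,0.1],0],[[0,0,0.1],0],[[0,0,0],0]]' >/dev/null; python3 ok.py 1;python3 -m crank '[[[0,0,0.1],0],[[0,0,0.1],0],[[0,0,0],0]]'>/dev/null; python3 ok.py 1
```

```text
time: 12.8
ee_pos: [0.5245, 0.0453, 0.1919]
eef_rot: [0.723, 0.691, 0.0, 0.0]
ft_force: [0.6, -0.3, 0.9]
width: 0.0006
grip_force: 0.0
z 191.86mm F [ 0.6 -0.3  0.9]
z 185.52mm F [-0.2  0.3 -0.2]
z 179.58mm F [-0.2  0.3  2.1]
```

```bash
python3 -m crank '[[[0,0,0.1],0],[[0,0,0.1],0],[[0,0,0],0]]' >/dev/null && python3 ok.py 1 && python3 -m crank '[[[0,0,0.08],0],[[0,0,0.05],0],[[0,0,0],0]]'>/dev/null && python3 ok.py &&
python3 -m crank '[[[0,0,0.03],0],[[0,0,0],0]]'>/dev/null && python3 ok.py && python3 -m crank '[[[0,0,0.03],0],[[0,0,0],0]]'>/dev/null && python3 ok.py && python3 -m crank '[[[0,0,0.03],0],[[0,0,0],0]]'>/dev/null && python3 ok.py && python3 -m crank '[[[0,0,0.03],0],[[0,0,0],0]]'>/dev/null && python3 ok.py && python3 -m crank '[[[0,0,0.03],0],[[0,0,0],0]]'>/dev/null && python3 ok.py
```

```text
z 173.74mm F [0.2 0.1 2.2]
z 169.73mm F [1.2 0.2 2.3]
z 168.76mm F [1.8 0.5 2.7]
z 167.66mm F [ 0.  -0.5  1.3]
z 166.57mm F [-0.8 -0.4 -0.7]
```

```bash
for i in 1 2 3; do python3 -m crank '[[[0,0,0],0]]' | grep force; done
```

```text
ft_force: [-0.0, -0.1, -0.5]
grip_force: 0.0
ft_force: [-1.1, -0.9, 0.1]
grip_force: 0.0
ft_force: [0.4, -0.1, 0.6]
grip_force: 0.0
```

```bash
python3 - <<'E'
from h import *
w=vision.camera("wrist")[150:270,220:350,::-1]; a=vision.camera("side")[165:265,230:330,::-1]
z=lambda i:cv2.resize(i,(390,400),interpolation=cv2.INTER_CUBIC)
cv2.imwrite("pics/w4.png",np.hstack([z(w),z(a)]))
E
```

```text
(no output)
```

View pics/w4.png

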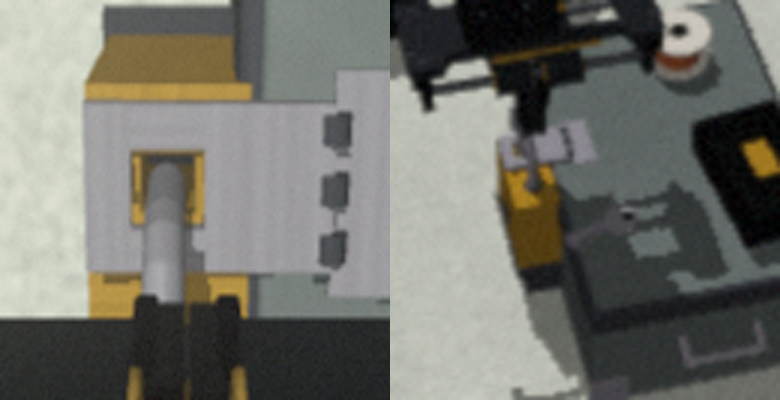

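The shackle is under the finger with its toe centred in the slot, and the force is down to about 0, so it may already have clicked. I'll lift off and look.

```bash
python3 -m crank '[[[0,0,-0.2],0],[[0,0,0],0]]'|grep ft; python3 -m crank '[[[0,0,-0.6],0],[[0,0,-0.8],0],[[0,0,-0.7],0],[[0,0,0],0],[[0,0,0],0]]'|head -2; python3 - <<'E'
from h import *
s=sensors.read_state(); im=vision.camera("wrist")[:,:,::-1]; c=cam("wrist",s); O[:]=[.5198,.0448,.12]
for d in (0,.018,.020): print(d,[proj(c,L2W([0,y,z-d])).round(1) for y,z in((-.018,.043),(0,.065),(.018,.043))])
w=im[150:270,220:350]; a=vision.camera("side")[165:265,230:330,::-1]
z=lambda i:cv2.resize(i,(390,400),interpolation=cv2.INTER_CUBIC)
cv2.imwrite("pics/w5.png",np.hstack([z(w),z(a)]))
E
```

```text
ft_force: [0.5, 0.1, 0.6]
time: 16.4
ee_pos: [0.5241, 0.0454, 0.2359]
0 [array([276.3, 240.6]), array([275.6, 227.7]), array([276.1, 194.8])]
0.018 [array([276.6, 232.5]), array([276.1, 219.7]), array([276.5, 189.6])]
0.02 [array([276.7, 231.7]), array([276.1, 218.9]), array([276.5, 189. ])]
```

View pics/w5.png

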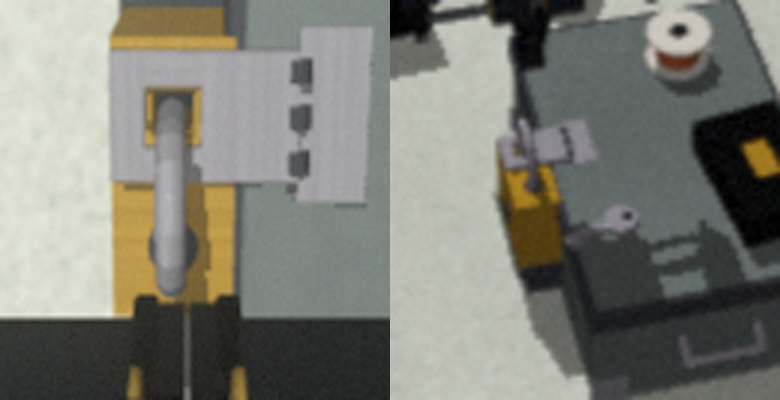

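The flap is flat, the toe is in the slot, and the bow's lower end has moved from about row 247 to 239. That means the shackle is about 18 mm down and stays there with the tool clear, so it has latched.

```bash
python3 -c "
from bench import r
print(r.close_job())"
```

```text
the job is handed in; nothing more can be done
None
```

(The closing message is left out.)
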